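Square up the row of fly tins with a straightedge

ROBOT

A 7-joint arm with a two-finger parallel gripper is mounted at the origin on the work surface. World frame = base frame: x ahead of the robot, y to its left, z up, the work surface at z = 0. Lengths are in m, angles in rad, forces in N, time in s.
With the tool pointing down it reaches from about 0.4 to 0.85 m from the base axis. Payload 4.5 kg.
Tool frame: the origin (TCP) lies between the finger pads; the fingertips stand 11 mm ahead of it and the grasp point (between the pads) lies 8 mm behind it (r.nose_length is the distance from the TCP to the fingertips, in m); z points along the fingers, y is the line along which they close (so a half turn about z gives the same grasp; the last joint's range is limited). The gripper opens to 88 mm and grips with 3 to 60 N. Pads are 18 mm wide; open, the fingers measure 123 mm over their backs; the gripper's body (75 mm by 187 mm) begins 45 mm behind the grasp point.
Start: joints at [-1.289, 0.689, -0.195, 1.565, 0.157, 0.902, -0.215], TCP at [0.153, 0.606, 0.25] pointing down, gripper open.
Joint ranges: [-3.01, 3.01], [-0.46, 2.08], [-1.47, 1.51], [0.13, 2.56], [-1, 4.14], [0.04, 2.09], [-2.66, 2.66]. Speed limits (rad/s): [2.57, 2.57, 3.14, 3.14, 3.14, 3.14, 3.14].

INTERFACE

Orientations are given as a unit quaternion [x, y, z, w].
In Python, from plant import get_state, snapshot, camera_model, r gives the robot as it stands.
- The arm moves only by the shell command python3 -m inch 'ROWS' [FORCE]. ROWS is text: rows parted by semicolons, each of 7 numbers parted by spaces: the opening, from -1 (shut) to 1 (fully open), then the shift along the tool's x, y, z in m, then the turn, a rotation vector about the tool's x, y, z in rad. A call has 1 to 20 rows; each row shifts and turns the commanded pose from where the row before left it, along the tool's axes as they then stand; what a row does not reach is not made up. A row lasts 1/12 s, in which the tool goes at most 41.7 mm and 7.16 degrees, less where a joint would pass 70% of its speed; a pose out of reach is approached as far as the arm can. A call is refused whole if a number of a shift passes 0.0417 or a number of a turn 0.125, either way. A call with a gripper value outside its range is refused whole. The fingers move at their own pace and stop on an object; FORCE is the grip in N (left out, the last holds). Time passes only in rows, so rows that do not move let the fingers close. It gives the time, the measured TCP pose, the force, the opening and the grip force at its end, in the units of the state.
- get_state(): the state, without advancing time (a new reading comes with each control period).
- snapshot(name): name is "side" or "top" or "wrist"; returns (picture, depth): 480x640x3 uint8, red, green, blue; 480x640 float32, m along the optical axis (not along the pixel's ray), 0 where there is no reading.
- camera_model(name): a dict with "intrinsics" (3x3 intrinsics, pixels), "view" (4x4, takes a point from world to camera coordinates). Camera axes: x right, y down, z forward; pixel columns grow to the right and rows downward; lengths in m; the calibration is good to about 2 mm. A picture is of the moment at which its call begins: read the wrist's pose just before it. camera_model takes no time and is no camera call; for the wrist camera it gives the pose at the moment of the call.
- r.finish_job(): hands the job in; it is judged then, once.
The state is a dict: "clock": time; "q": joint angles; "qd": joint speeds; "joint_torque": joint torques, N m; "tool_pos": TCP position; "eef_rot": TCP orientation; "contact_force": force on the tool from outside, world axes, zero at the start; "moment": the same for the moment, N m; "opening": opening from 0.0 (shut) to 1.0 (fully open); "finger_force": force on a finger pad.
Only numpy, scipy, OpenCV 4.12 (cv2) and the standard library are available. Lean on these libraries where they do the work, as an engineer would, in place of code of your own. Each camera call takes 0.05 s, during which the arm holds its last target. There are 200 camera calls.

TASK

Pick up the wooden straightedge by its grip block and use its long blade, never the fingers, to push the four tins into one straight row against the strip of the fence behind them, all four flat against it. Press the whole row home with a steady push of about 12 N for a second, never more than 20 N, so that every tin bears on the strip. Then draw the straightedge back and leave it standing upright on the table, not touching the row, without disturbing the display block, the jar or the spool.

Things in the scene. Friction and masses are not known exactly. Their poses are not given: they have to be found in the camera images.
- rack: fixed fence behind the row; +x points away from the tins, y along it, z up. Its upright strip (290 mm along y, 10 thick, top 37 mm up) is clamped at a varying, unreported setting: its flat front face lies anywhere from x = -15 to +15 mm, always parallel to y, rigid; find it by sight or feel. Origin on the table at mid-length, mid-setting. Base rail 18 mm high at x = 35 to 95 mm.
- tin1: fly tin, closed flat-sided metal box, 30 mm deep (x), 46 wide (y), 42 tall, 35 to 75 g; origin at the centre of its underside, z up; 1 to 4 stand along the fence +y, about 62 mm apart. At the start on the table, 58 to 110 mm on the -x side of the fence origin, turned up to 0.3 rad.
- tin2: fly tin, closed flat-sided metal box, 30 mm deep (x), 46 wide (y), 42 tall, 35 to 75 g; origin at the centre of its underside, z up; 1 to 4 stand along the fence +y, about 62 mm apart. At the start on the table, 58 to 110 mm on the -x side of the fence origin, turned up to 0.3 rad.
- tin3: fly tin, closed flat-sided metal box, 30 mm deep (x), 46 wide (y), 42 tall, 35 to 75 g; origin at the centre of its underside, z up; 1 to 4 stand along the fence +y, about 62 mm apart. At the start on the table, 58 to 110 mm on the -x side of the fence origin, turned up to 0.3 rad.
- tin4: fly tin, closed flat-sided metal box, 30 mm deep (x), 46 wide (y), 42 tall, 35 to 75 g; origin at the centre of its underside, z up; 1 to 4 stand along the fence +y, about 62 mm apart. At the start on the table, 58 to 110 mm on the -x side of the fence origin, turned up to 0.3 rad.
- ruler: wooden straightedge on a foot, 200 to 330 g, upright to the left or right of the row. Origin on the table under its grip block, z up. Block: 26 mm in x, 40 in y, top 100 mm up, free to grip from 35 mm up. Blade: 270 mm along y, 8 thick, 30 tall, flat working face at x = +50 mm looking to +x. Foot: 8 thick, x -30 to 42, y -75 to 75 mm.
- flyblock: bystander: wooden display block, 50 x 200 (y) x 32 mm, with upright pins to about 70 mm, on the side where the straightedge is not; origin at the centre of its underside
- jar: bystander: small amber jar, 40 mm across, 55 mm tall; origin at the centre of its underside
- spool: bystander: wooden thread spool, 40 mm across, 38 mm tall; origin at the centre of its underside
There are look-alikes about, which are no part of the job. Leave any yellow look-alike of the tin1 alone.

How it is judged:
By the outcome, as a careful person would: the job done as asked, in the order asked, and still so for the second after the job is handed in, with the robot touching nothing.
It also fails if it takes over 72 s, if anything falls off the work surface, if the arm or the gripper's body presses on something with over 40 N, if the wrist force passes 120 N, or if a joint passes its speed limit or range.

## Working session

There is one attempt and no reset: what is moved stays moved. The work goes in short steps, Python scripts to look and compute and a shell command to move; the robot and the scene stay as the last step left them, time stands still between calls to the robot, and variables do not carry over. Pictures are saved under pics/ and viewed, at most 10 in all, crops included, and the job is handed in when it is done.

```bash
ls; mkdir -p pics
python3 - <<'E'
from plant import *
import cv2,numpy as np
s=get_state();print(s)
for n in("top","side"):
    p,d=snapshot(n);cv2.imwrite(f"pics/{n}0.png",p[:,:,::-1]);np.savez(f"{n}0.npz",p=p,d=d)
    m=camera_model(n);print(n,m)
E
```

```text
pics
{'clock': 0.0, 'q': array([-1.28917303,  0.68998828, -0.19456037,  1.56633562,  0.15730392,
        0.90249196, -0.21509362]), 'qd': array([-6.17351214e-04,  1.68598237e-04,  5.22569615e-04,  1.21191379e-03,
       -1.10063946e-05, -3.57800267e-04,  1.00068289e-03]), 'joint_torque': array([-1.03846944e-04, -5.27562475e+01, -1.26677748e+00, -1.53435749e+01,
       -5.25821478e-02,  6.32885683e-03,  1.73743510e-04]), 'tool_pos': array([0.15318245, 0.60530952, 0.24891075]), 'eef_rot': array([ 1.23531247e-01,  9.92340262e-01, -9.12083537e-04, -6.07389045e-05]), 'contact_force': array([-0.14175077,  0.10227998,  0.67079719]), 'moment': array([ 0.02706532, -0.02764294, -0.00534116]), 'finger_force': 0.0, 'opening': 0.9997556931978879}
top {'intrinsics': array([[487.00875943,   0.        , 319.5259769 ],
       [  0.        , 487.00875943, 233.16049309],
       [  0.        ,   0.        ,   1.        ]]), 'view': array([[ 2.87848528e-02, -9.99107191e-01, -3.09233555e-02,
         7.00037171e-04],
       [-9.92917533e-01, -2.50117863e-02, -1.16142941e-01,
         5.70332925e-01],
       [ 1.15265800e-01,  3.40474994e-02, -9.92751008e-01,
         9.08516989e-01],
       [ 0.00000000e+00,  0.00000000e+00,  0.00000000e+00,
         1.00000000e+00]])}
side {'intrinsics': array([[463.57207701,   0.        , 317.92163167],
       [  0.        , 463.57207701, 235.50473576],
       [  0.        ,   0.        ,   1.        ]]), 'view': array([[ 0.82304883, -0.56788409, -0.00991359, -0.49464465],
       [-0.434895  , -0.61888569, -0.65410003,  0.3031615 ],
       [ 0.36531762,  0.54266764, -0.75634309,  0.74972215],
       [ 0.        ,  0.        ,  0.        ,  1.        ]])}
```

View pics/top0.png

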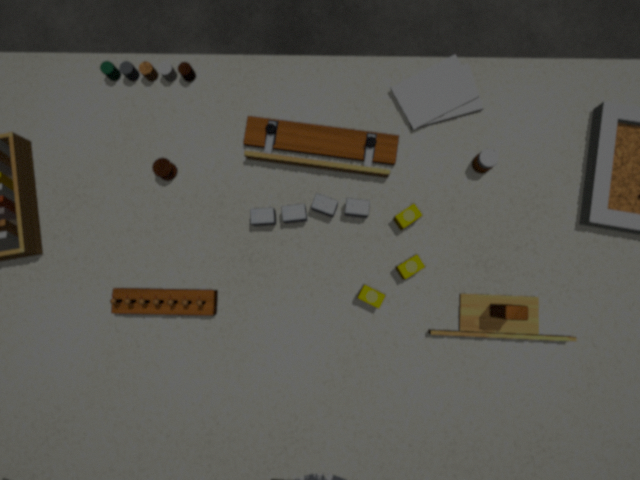

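View pics/side0.png

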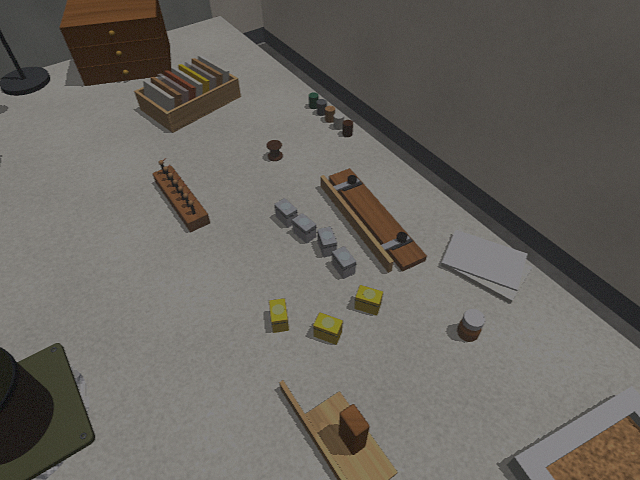

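Top view: grey tins at about (262,215), (293,212), (323,204), (357,206). The fence strip runs from (245,155) to (390,172), and its rail lies behind it. The ruler's block is at (508,312), with its blade along row 335 on the robot side, so the ruler must be turned half round. The flyblock is at (163,302), the jar at (484,162) and the spool at (164,168). The yellow look-alikes at (408,216), (410,266) and (371,296) stay where they are.

```bash
cat > h.py <<'E'
import numpy as np,cv2
from plant import *
def cloud(d,m):
    K=m["intrinsics"];V=m["view"]
    v,u=np.mgrid[:480,:640]
    P=np.stack([(u-K[0,2])/K[0,0]*d,(v-K[1,2])/K[1,1]*d,d],-1)
    return (P-V[:3,3])@V[:3,:3]
def rect(pts):  # centre, dims, angle of long side (deg)
    (c,s,a)=cv2.minAreaRect((pts*1000).astype(np.float32).reshape(-1,1,2))
    b=cv2.boxPoints((c,s,a));e=[b[1]-b[0],b[2]-b[1]];l=max(e,key=np.linalg.norm)
    return np.round(c,1),np.round(sorted(s),1),round(np.degrees(np.arctan2(l[1],l[0]))%180,1)
def blobs(P,d,zmin,zmax,box=None,minpix=40):
    m=((P[...,2]>zmin)&(P[...,2]<zmax)&(d>0)).astype(np.uint8)
    if box: 
        mm=np.zeros_like(m);mm[box[1]:box[3],box[0]:box[2]]=1;m*=mm
    n,L,st,ce=cv2.connectedComponentsWithStats(m,connectivity=4)
    for i in range(1,n):
        if st[i,4]<minpix: continue
        q=P[L==i]
        print("px",np.round(ce[i]),"n",st[i,4],"z",np.round(np.median(q[:,2])*1000,1),*rect(q[:,:2]))
def qrot(s):
    from scipy.spatial.transform import Rotation as R
    return R.from_quat(s["eef_rot"]).as_matrix()
E
python3 - <<'E'
from h import *
z=np.load("top0.npz");d=z["d"];P=cloud(d,camera_model("top"))
print("table z",np.median(P[380:420,200:400,2]))
for lo,hi,bx in[(.036,.05,(240,190,430,310)),(.012,.05,(400,280,600,350)),(.07,.11,(470,280,560,340)),(.027,.034,(420,322,600,350)),(.029,.045,(230,140,400,180)),(.012,.025,(230,110,410,165)),(.025,.04,(100,280,225,325)),(.02,.07,(460,140,510,180)),(.02,.07,(145,150,185,190))]:
    print(lo,hi,bx);blobs(P,d,lo,hi,bx)
E
```

```text
table z -0.00020602418372386614
0.036 0.05 (240, 190, 430, 310)
px [324. 204.] n 372 z 41.8 [626.3   8.5] [30.2 46.1] 70.9
px [357. 207.] n 375 z 41.8 [622.6 -55. ] [30.8 45.9] 85.0
px [293. 212.] n 374 z 42.0 [608.3  67.9] [29.9 46.1] 98.1
px [408. 216.] n 376 z 41.9 [ 607.3 -153.1] [29.7 46.6] 126.0
px [262. 216.] n 371 z 41.9 [600.7 129.1] [30.8 46.5] 94.7
px [411. 267.] n 391 z 41.8 [ 510.1 -158.6] [29.9 46.3] 123.1
px [371. 296.] n 395 z 41.8 [451.9 -85. ] [29.5 45.8] 65.2
0.012 0.05 (400, 280, 600, 350)
px [493. 310.] n 88 z 31.9 [ 432.  -314.6] [ 4.2 25.5] 178.1
px [502. 335.] n 736 z 29.6 [ 385.8 -332.6] [  8.8 269.7] 89.1
0.07 0.11 (470, 280, 560, 340)
px [513. 312.] n 423 z 99.3 [ 431.9 -332.3] [25.9 40.2] 91.2
0.027 0.034 (420, 322, 600, 350)
px [504. 336.] n 617 z 29.9 [ 385.8 -333. ] [  8.5 268.8] 89.1
0.029 0.045 (230, 140, 400, 180)
px [370. 144.] n 85 z 40.2 [748.3 -79.5] [17.1 21. ] 100.7
px [316. 162.] n 893 z 36.6 [718.1  25.8] [ 30.8 288.9] 82.9
0.012 0.025 (230, 110, 410, 165)
px [407. 114.] n 54 z 15.6 [ 817.2 -155.1] [12.4 28.8] 29.4
px [321. 140.] n 4082 z 18.0 [761.9  20.7] [ 62.  310.4] 83.6
px [270. 161.] n 76 z 18.1 [715.2 118.2] [  1.9 106.4] 83.4
0.025 0.04 (100, 280, 225, 325)
px [164. 302.] n 2338 z 31.7 [430.3 315.3] [ 50.1 200.7] 90.5
0.02 0.07 (460, 140, 510, 180)
px [486. 160.] n 428 z 54.0 [ 719.9 -300.8] [36.9 37.7] 81.3
0.02 0.07 (145, 150, 185, 190)
px [162. 167.] n 304 z 37.7 [692.3 331.7] [38.1 38.9] 179.0
```

```bash
python3 - <<'E'
from h import *
z=np.load("top0.npz");d=z["d"];P=cloud(d,camera_model("top"))
m=(P[...,2]>.033)&(P[...,2]<.0395)&(d>0);m[:140]=0;m[185:]=0;m[:,:235]=0;m[:,400:]=0
q=P[m][:,:2]*1000
# rail front edge -> yaw
mr=(P[...,2]>.014)&(P[...,2]<.022)&(d>0);mr[:110]=0;mr[165:]=0;mr[:,:240]=0;mr[:,400:]=0
c,dm,a=rect(P[mr][:,:2]);print("rail",c,dm,a)
l=cv2.fitLine(q.astype(np.float32),cv2.DIST_HUBER,0,.01,.01).ravel();print("strip line",l,np.degrees(np.arctan2(l[1],l[0])))
th=np.radians(83.4-90);X=np.array([np.cos(th),np.sin(th)]);Y=np.array([-X[1],X[0]])
O=np.array([761.9,20.7])-65*X;print("O",O)
t=(q-O)@X;print("strip x hist",np.histogram(t,np.arange(-20,36,2)));y=(q-O)@Y;print(y.min(),y.max())
for lo in range(-140,140,40):
    k=(y>lo)&(y<lo+40)&(t<20);print(lo,np.percentile(t[k],[2,50,98]).round(1))
for n,p in dict(t1=(622.6,-55),t2=(626.3,8.5),t3=(608.3,67.9),t4=(600.7,129.1),y1=(607.3,-153.1),y2=(510,-158.6),y3=(452,-85)).items():print(n,((p-O)@X).round(1),((p-O)@Y).round(1))
E
python3 -m inch '1 -0.0417 0 0 0 0 0.0668;1 -0.0417 0 0 0 0 0.0668;1 -0.0417 0 0 0 0 0.0668;1 -0.0417 0 0 0 0 0.0668;1 -0.0417 0 0 0 0 0.0668;1 -0.0417 0 0 0 0 0.0668;1 -0.0417 0 0 0 0 0.0668;1 -0.0417 0 0 0 0 0.0668;1 -0.0417 0 0 0 0 0.0668;1 -0.0417 0 0 0 0 0.0668;1 -0.0417 0 0 0 0 0.0668;1 -0.0417 0 0 0 0 0.0668;1 -0.0417 0 0 0 0 0.0668;1 -0.0417 0 0 0 0 0.0668;1 -0.0417 0 0 0 0 0.0668;1 -0.0417 0 0 0 0 0.0668;1 -0.0417 0 0 0 0 0.0668;1 -0.0417 0 0 0 0 0.0668;1 -0.0417 0 0 0 0 0.0668;1 -0.0417 0 0 0 0 0.0668'; python3 -c "
from h import *
s=get_state();print(s['q'].round(2),qrot(s).round(3))"
```

```text
rail [748.3  22. ] [ 89.3 310. ] 83.6
strip line [1.12443045e-01 9.93658185e-01 7.09189697e+02 2.58775311e+01] 83.54383
O [697.33077024  28.17091478]
strip x hist (array([  0,   0,   0,   0,   0,   0,   0,   0,   0,   0,   0,   0,   0,
        79, 150, 140, 137, 146,  78,   0,   0,   0,   0,   0,   0,   0,
         0]), array([-20, -18, -16, -14, -12, -10,  -8,  -6,  -4,  -2,   0,   2,   4,
         6,   8,  10,  12,  14,  16,  18,  20,  22,  24,  26,  28,  30,
        32,  34]))
-144.26325603187817 144.5690469789782
-140 [ 7.4 12.  17.2]
-100 [ 7.  11.8 16.9]
-60 [ 7.  12.3 16.7]
-20 [ 6.9 11.9 17. ]
20 [ 7.2 12.  17.3]
60 [ 7.3 11.8 16.9]
100 [ 7.1 12.  16.9]
t1 -64.7 -91.2
t2 -68.3 -27.7
t3 -93.0 29.2
t4 -107.6 89.2
y1 -68.6 -190.4
y2 -164.6 -207.1
y3 -230.7 -140.6
clock: 1.77
tool_pos: [0.6444, 0.0071, 0.2492]
eef_rot: [0.713, 0.701, -0.0, -0.0]
contact_force: [-0.0, 0.8, 0.0]
opening: 1.0
finger_force: 0.0
[-0.14  0.72  0.1   1.51 -0.08  0.92 -0.03] [[ 0.016  1.    -0.   ]
 [ 1.    -0.016  0.   ]
 [ 0.    -0.    -1.   ]]
```

```bash
python3 -m inch '1 -0.034 -0.0212 0 0 0 0;1 -0.034 -0.0212 0 0 0 0;1 -0.034 -0.0212 0 0 0 0;1 -0.034 -0.0212 0 0 0 0;1 -0.034 -0.0212 0 0 0 0;1 -0.034 -0.0212 0 0 0 0;1 -0.034 -0.0212 0 0 0 0;1 -0.034 -0.0212 0 0 0 0;1 -0.034 -0.0212 0 0 0 0;1 -0.034 -0.0212 0 0 0 0'; python3 -m inch '1 0 0 0.0075 0 0 0.1196;1 0 0 0.0075 0 0 0.1196;1 0 0 0.0075 0 0 0.1196;1 0 0 0.0075 0 0 0.1196;1 0 0 0.0075 0 0 0.1196;1 0 0 0.0075 0 0 0.1196;1 0 0 0.0075 0 0 0.1196;1 0 0 0.0075 0 0 0.1196;1 0 0 0.0075 0 0 0.1196;1 0 0 0.0075 0 0 0.1196;1 0 0 0.0075 0 0 0.1196;1 0 0 0.0075 0 0 0.1196;1 0 0 0.0075 0 0 0.1196;1 0 0 0 0 0 0;1 0 0 0 0 0 0'; python3 -c "
from h import *
s=get_state();print(s['q'].round(2),qrot(s).round(3))
m=camera_model('wrist');p,d=snapshot('wrist');cv2.imwrite('pics/w1.png',p[:,:,::-1]);P=cloud(d,m);blobs(P,d,.085,.11);blobs(P,d,.026,.034)
s=get_state();print(s['tool_pos'])"
```

```text
clock: 2.6
tool_pos: [0.4264, -0.3294, 0.2495]
eef_rot: [0.712, 0.703, -0.0, -0.0]
contact_force: [0.2, -0.4, 0.6]
opening: 0.999
finger_force: 0.0
clock: 3.85
tool_pos: [0.4276, -0.3277, 0.1517]
eef_rot: [1.0, 0.003, -0.001, -0.0]
contact_force: [-0.3, 0.3, -0.3]
opening: 0.998
finger_force: 0.0
[ 0.33  0.77  0.42  1.93 -0.56  0.56 -0.44] [[ 1.     0.007 -0.001]
 [ 0.007 -1.     0.001]
 [-0.001 -0.001 -1.   ]]
px [328. 257.] n 3253 z 100.2 [ 431.8 -333.4] [26.6 40.1] 89.3
px [37.  1.] n 44 z 28.9 [ 583.4 -145.3] [1.7 4.8] 115.3
px [ 97. 121.] n 502 z 30.4 [ 505. -170.] [25.7 55.4] 156.1
px [ 21. 206.] n 452 z 30.2 [447.3 -95.3] [25.6 31.4] 154.0
px [325. 214.] n 107 z 30.2 [ 444.3 -333.5] [ 1.1 37.5] 88.9
px [292. 285.] n 2490 z 30.3 [ 386.4 -301.6] [  8.9 208.1] 89.0
px [472. 288.] n 408 z 30.2 [ 383.9 -450.5] [ 8.7 34.3] 89.0
[ 0.42787157 -0.32800272  0.15213525]
```

View pics/w1.png

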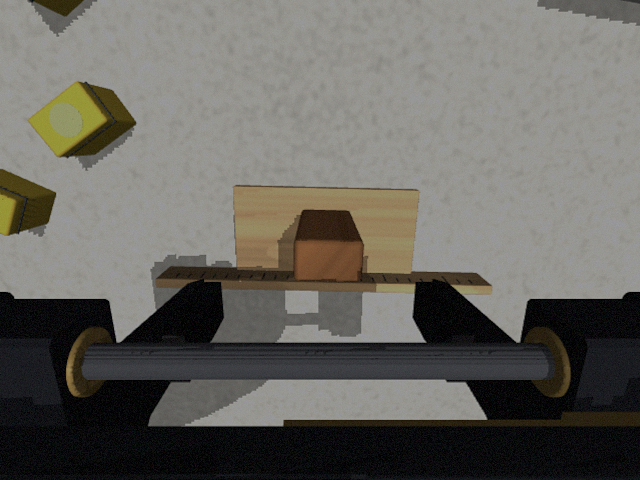

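Wrist view: the ruler's block top is at (328,257), its blade lies along row 280, and only the yellow tins are nearby. The block measures 26.6 x 40 mm at a height of 100 mm, as specified, so I'll centre on it, descend and grip.

```bash
python3 -m inch '1 0.004 0.0053 0 0 0 0.024;1 0 0 0.0195 0 0 0;1 0 0 0.0195 0 0 0;1 0 0 0.0195 0 0 0;1 0 0 0.0195 0 0 0;1 0 0 0.0190 0 0 0;1 0 0 0 0 0 0;1 0 0 0 0 0 0' 55; python3 -c "
from h import *
print(get_state()['tool_pos'])"
python3 -m inch '-1 0 0 0 0 0 0;-1 0 0 0 0 0 0;-1 0 0 0 0 0 0;-1 0 0 0 0 0 0;-1 0 0 0 0 0 0;-1 0 0 0 0 0 0;-1 0 0 0 0 0 0;-1 0 0 0 0 0 0;-1 0 0 0 0 0 0;-1 0 0 0 0 0 0' 55
```

```text
clock: 4.57
tool_pos: [0.4319, -0.3337, 0.0551]
eef_rot: [1.0, -0.011, -0.0, -0.0]
contact_force: [-0.2, -0.1, 0.5]
opening: 1.0
finger_force: 0.0
[ 0.43190627 -0.33374357  0.05509355]
clock: 5.4
tool_pos: [0.432, -0.3334, 0.0553]
eef_rot: [1.0, -0.01, 0.0, -0.0]
contact_force: [-0.0, -0.2, 1.4]
opening: 0.446
finger_force: 55.0
```

```bash
python3 -m inch '-1 0 0 -0.01 0 0 0;-1 0 0 -0.02 0 0 0;-1 0 0 -0.02 0 0 0;-1 0 0 -0.02 0 0 0;-1 0 0 -0.02 0 0 0;-1 0 0 -0.02 0 0 0;-1 0 0 -0.01 0 0 0;-1 0 0 0 0 0 0;-1 0 0 0 0 0 0'; python3 -m inch '-1 0.0021 -0.0137 0 0 0 0;-1 0.0042 -0.0275 0 0 0 0;-1 0.0042 -0.0275 0 0 0 0;-1 0.0042 -0.0275 0 0 0 0;-1 0.0042 -0.0275 0 0 0 0;-1 0.0042 -0.0275 0 0 0 0;-1 0.0042 -0.0275 0 0 0 0;-1 0.0042 -0.0275 0 0 0 0;-1 0.0042 -0.0275 0 0 0 0;-1 0.0042 -0.0275 0 0 0 0;-1 0.0042 -0.0275 0 0 0 0;-1 0.0042 -0.0275 0 0 0 0;-1 0.0042 -0.0275 0 0 0 0;-1 0.0042 -0.0275 0 0 0 0;-1 0.0021 -0.0137 0 0 0 0;-1 0 0 0 0 0 0;-1 0 0 0 0 0 0'; python3 -c "
from h import *
s=get_state();print(s['q'].round(2),qrot(s).round(3))"
```

```text
clock: 6.15
tool_pos: [0.4319, -0.3331, 0.1752]
eef_rot: [1.0, -0.01, 0.0, -0.0]
contact_force: [-0.2, -0.1, -2.8]
opening: 0.451
finger_force: 55.0
clock: 7.57
tool_pos: [0.498, 0.0506, 0.174]
eef_rot: [1.0, -0.01, -0.001, 0.0]
contact_force: [0.5, -0.2, -2.5]
opening: 0.449
finger_force: 55.0
[-0.52  0.72  0.55  2.03 -0.69  0.58 -1.08] [[ 1.    -0.019 -0.002]
 [-0.019 -1.    -0.001]
 [-0.002  0.001 -1.   ]]
```

```bash
python3 -m inch '-1 0 0 0 0 0 -0.06;-1 0 0 0 0 0 -0.117;-1 0 0 0 0 0 -0.117;-1 0 0 0 0 0 -0.117;-1 0 0 0 0 0 -0.117;-1 0 0 0 0 0 -0.117;-1 0 0 0 0 0 -0.117;-1 0 0 0 0 0 -0.117;-1 0 0 0 0 0 -0.117;-1 0 0 0 0 0 -0.117;-1 0 0 0 0 0 -0.117;-1 0 0 0 0 0 -0.117;-1 0 0 0 0 0 -0.117;-1 0 0 0 0 0 -0.117'; python3 -m inch '-1 0 0 0 0 0 -0.117;-1 0 0 0 0 0 -0.117;-1 0 0 0 0 0 -0.117;-1 0 0 0 0 0 -0.117;-1 0 0 0 0 0 -0.117;-1 0 0 0 0 0 -0.117;-1 0 0 0 0 0 -0.117;-1 0 0 0 0 0 -0.117;-1 0 0 0 0 0 -0.117;-1 0 0 0 0 0 -0.117;-1 0 0 0 0 0 -0.117;-1 0 0 0 0 0 -0.117;-1 0 0 0 0 0 -0.06;-1 0 0 0 0 0 0;-1 0 0 0 0 0 0';  python3 -c "
from h import *
s=get_state();print(s['q'].round(2),qrot(s).round(4),s['tool_pos'])
p,d=snapshot('top');P=cloud(d,camera_model('top'));blobs(P,d,.14,.17);cv2.imwrite('pics/t2.png',p[:,:,::-1])"
```

```text
clock: 8.73
tool_pos: [0.4981, 0.0476, 0.1747]
eef_rot: [0.71, 0.704, -0.001, -0.0]
contact_force: [0.1, 0.1, -2.4]
opening: 0.451
finger_force: 55.0
clock: 9.98
tool_pos: [0.4982, 0.0482, 0.1747]
eef_rot: [0.061, 0.998, -0.0, -0.001]
contact_force: [-0.5, 0.2, -2.4]
opening: 0.445
finger_force: 55.0
[-0.01  0.66 -0.29  2.01  0.36  0.53  0.9 ] [[-9.925e-01  1.220e-01 -1.400e-03]
 [ 1.220e-01  9.925e-01 -7.000e-04]
 [ 1.300e-03 -8.000e-04 -1.000e+00]] [0.49821739 0.04816084 0.17469379]
px [351. 247.] n 270 z 149.2 [534.2 -39.7] [  8.3 102.6] 83.3
```

View pics/t2.png

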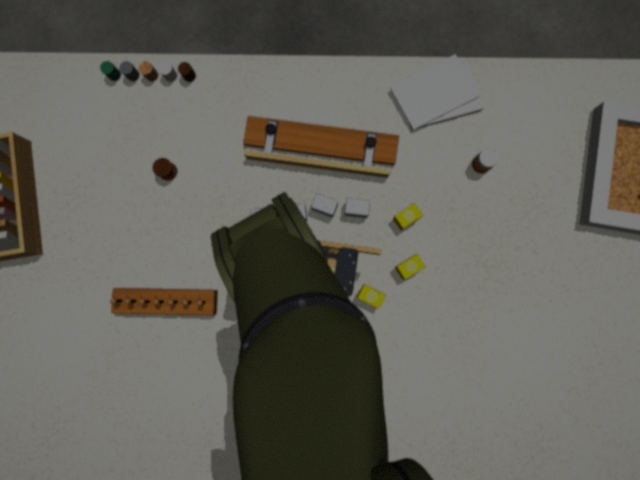

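Top view: the held blade appears at (350,247), parallel to the strip, between the tins at row 205–215 and clear of the yellow tin at (371,296). I'll lower it to just above the table.

```bash
python3 -m inch '-1 0 0.0025 0.01 0 0 -0.004;-1 0 0 0.02 0 0 0;-1 0 0 0.02 0 0 0;-1 0 0 0.02 0 0 0;-1 0 0 0.02 0 0 0;-1 0 0 0.015 0 0 0;-1 0 0 0.010 0 0 0;-1 0 0 0.003 0 0 0;-1 0 0 0 0 0 0;-1 0 0 0 0 0 0'; python3 -c "
from h import *
s=get_state();print(s['contact_force'],qrot(s).round(4),s['tool_pos'])
p,d=snapshot('side');P=cloud(d,camera_model('side'));cv2.imwrite('pics/s2.png',p[:,:,::-1])
p,d=snapshot('wrist');cv2.imwrite('pics/w2.png',p[:,:,::-1])"
```

```text
clock: 10.87
tool_pos: [0.4994, 0.0528, 0.0575]
eef_rot: [0.057, 0.998, 0.0, 0.0]
contact_force: [-0.3, 0.3, -2.3]
opening: 0.451
finger_force: 55.0
[-0.26125811  0.29353457 -2.32637223] [[-9.935e-01  1.134e-01  7.000e-04]
 [ 1.134e-01  9.935e-01  2.000e-04]
 [-7.000e-04  3.000e-04 -1.000e+00]] [0.49939551 0.05282497 0.05751201]
```

View pics/s2.png

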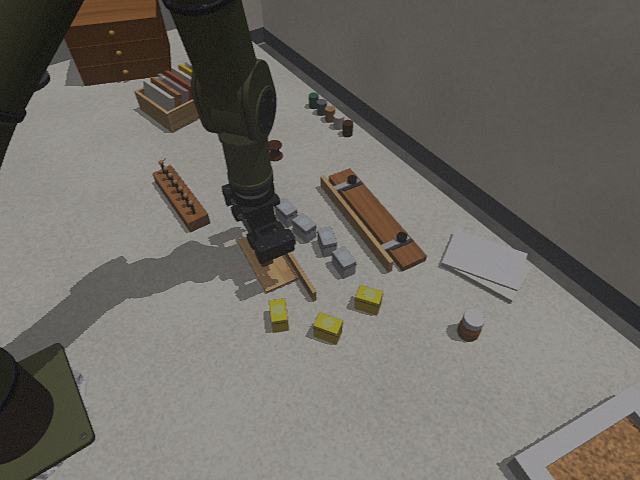

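Side view: the ruler is behind the row at about (275,265) with its blade at (305,275), clear of the yellow tins. I'll push forward now.

```bash
python3 -m inch '-1 0 0 0.0012 0 0 0;-1 -0.0025 0 0 0 0 0;-1 -0.005 0 0 0 0 0;-1 -0.005 0 0 0 0 0;-1 -0.005 0 0 0 0 0;-1 -0.005 0 0 0 0 0;-1 -0.005 0 0 0 0 0;-1 -0.005 0 0 0 0 0;-1 -0.005 0 0 0 0 0;-1 -0.005 0 0 0 0 0;-1 -0.005 0 0 0 0 0;-1 -0.005 0 0 0 0 0;-1 -0.005 0 0 0 0 0;-1 -0.005 0 0 0 0 0;-1 -0.005 0 0 0 0 0;-1 -0.005 0 0 0 0 0;-1 -0.005 0 0 0 0 0;-1 -0.005 0 0 0 0 0;-1 -0.005 0 0 0 0 0'; python3 -m inch '-1 -0.005 0 0 0 0 0;-1 -0.005 0 0 0 0 0;-1 -0.005 0 0 0 0 0;-1 -0.005 0 0 0 0 0;-1 -0.005 0 0 0 0 0;-1 -0.002 0 0 0 0 0;-1 0 0 0 0 0 0;-1 0 0 0 0 0 0'; python3 -c "
from h import *
s=get_state();print(s['contact_force'],s['moment'],qrot(s).round(4),s['tool_pos'])
t=s['tool_pos'][:2]*1000-(697.3,28.2);print(t@(.9937,-.1124),t@(.1124,.9937))
"
```

```text
clock: 12.55
tool_pos: [0.5863, 0.0427, 0.0559]
eef_rot: [0.057, 0.998, 0.0, -0.0]
contact_force: [0.0, -0.1, -2.8]
opening: 0.451
finger_force: 55.0
clock: 13.22
tool_pos: [0.6133, 0.0397, 0.0561]
eef_rot: [0.057, 0.998, 0.0, 0.0]
contact_force: [-0.5, 0.8, -1.6]
opening: 0.452
finger_force: 55.0
[-0.49585246  0.81951897 -1.62537145] [ 0.02915545  0.03393922 -0.00372754] [[-9.936e-01  1.134e-01  9.000e-04]
 [ 1.134e-01  9.936e-01  2.000e-04]
 [-8.000e-04  3.000e-04 -1.000e+00]] [0.61327846 0.03969508 0.05610874]
-84.78425030867226 1.9786449341708605
```

```bash
python3 -m inch '-1 -0.002 0 0 0 0 0;-1 -0.002 0 0 0 0 0;-1 -0.002 0 0 0 0 0;-1 -0.001 0 0 0 0 0;-1 -0.001 0 0 0 0 0;-1 0 0 0 0 0 0';for i in 1 2; do python3 -m inch '-1 -0.0007 0 0 0 0 0;-1 0 0 0 0 0 0' | egrep 'pos|force'; done
```

```text
clock: 13.72
tool_pos: [0.6209, 0.0387, 0.056]
eef_rot: [0.057, 0.998, 0.0, 0.0]
contact_force: [-0.4, -0.1, -3.6]
opening: 0.45
finger_force: 55.0
tool_pos: [0.6215, 0.0386, 0.056]
contact_force: [-1.3, 0.7, -2.0]
finger_force: 55.0
tool_pos: [0.6223, 0.0386, 0.056]
contact_force: [-0.7, 0.6, -3.2]
finger_force: 55.0
```

```bash
python3 -c "
from h import *
p,d=snapshot('side');cv2.imwrite('pics/s3.png',cv2.resize(p[150:310,220:450],None,fx=3.4,fy=3.4,interpolation=2)[:,:,::-1])"
```

```text
(no output)
```

View pics/s3.png

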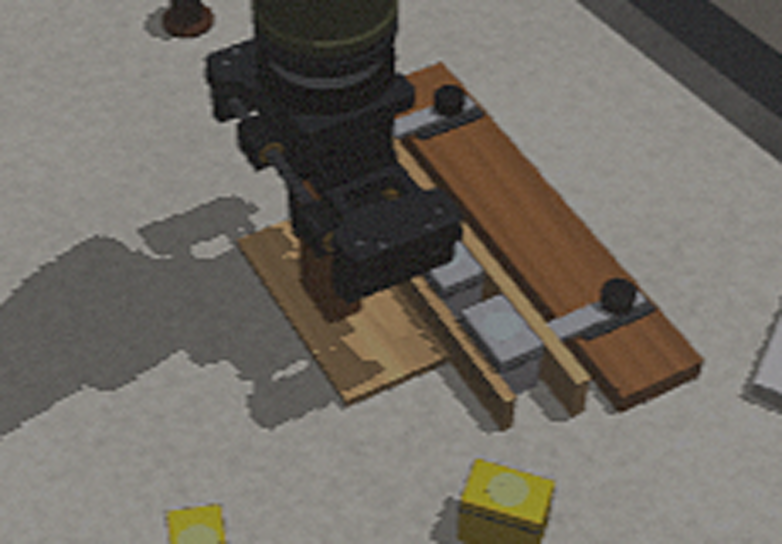

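Side crop: tins 1 and 2 sit squarely between blade and strip at about (500,330), 1–3 mm short of the strip. I'll close in with small steps.

```bash
for i in 1 2 3 ; do python3 -m inch '-1 -0.0006 0 0 0 0 0;-1 0 0 0 0 0 0;-1 0 0 0 0 0 0' | egrep 'pos|contact'; done
```

```text
tool_pos: [0.6229, 0.0385, 0.056]
contact_force: [-0.5, -0.2, -2.1]
tool_pos: [0.6235, 0.0384, 0.056]
contact_force: [-1.3, -0.5, -3.2]
tool_pos: [0.6241, 0.0384, 0.056]
contact_force: [-1.1, 0.8, -2.5]
```

```bash
for i in 1 2 3 ; do python3 -m inch '-1 -0.0005 0 0 0 0 0;-1 0 0 0 0 0 0;-1 0 0 0 0 0 0' | egrep 'pos|contact|eef'; done
```

```text
tool_pos: [0.6245, 0.0384, 0.056]
eef_rot: [0.057, 0.998, 0.0, 0.0]
contact_force: [-1.5, -0.1, -2.9]
tool_pos: [0.6249, 0.0384, 0.056]
eef_rot: [0.057, 0.998, 0.0, -0.0]
contact_force: [-2.0, -0.2, -1.7]
tool_pos: [0.625, 0.0384, 0.056]
eef_rot: [0.057, 0.998, 0.0, -0.0]
contact_force: [-3.1, 1.0, -0.4]
```

```bash
for i in 1 2 3 ; do python3 -m inch '-1 -0.0004 0 0 0 0 0;-1 0 0 0 0 0 0' | egrep 'pos|contact|eef'; python3 -m inch '-1 0 0 0 0 0 0'|egrep contact; done; python3 -c "
from h import *
s=get_state();print(s['moment'],qrot(s).round(4))"
```

```text
tool_pos: [0.6252, 0.0384, 0.0559]
eef_rot: [0.057, 0.998, 0.0, -0.001]
contact_force: [-4.0, 1.3, -0.9]
contact_force: [-4.3, 2.2, 0.5]
tool_pos: [0.6253, 0.0384, 0.0558]
eef_rot: [0.057, 0.998, 0.0, -0.001]
contact_force: [-4.3, 1.8, 0.2]
contact_force: [-5.3, 1.7, -0.3]
tool_pos: [0.6254, 0.0385, 0.0558]
eef_rot: [0.057, 0.998, 0.0, -0.001]
contact_force: [-6.4, 1.7, 0.4]
contact_force: [-4.9, 1.9, -0.3]
[ 0.20171152  1.20572311 -0.44719786] [[-9.935e-01  1.138e-01 -2.500e-03]
 [ 1.138e-01  9.935e-01  3.000e-04]
 [ 2.500e-03 -0.000e+00 -1.000e+00]]
```

Contact is reached, but the vertical moment shows the load sitting at the −y end (tin1). I'll yaw the blade slightly to even it out.

```bash
for i in 1 2 3; do python3 -m inch '-1 0 0 0 0 0 0.003;-1 0 0 0 0 0 0;-1 0 0 0 0 0 0' | egrep 'pos|contact'; python3 -c "
from h import *
s=get_state();print(s['contact_force'].round(1),s['moment'].round(3))"; done
```

```text
tool_pos: [0.6256, 0.0386, 0.0558]
contact_force: [-6.1, 2.5, -0.9]
[-6.1  2.5 -0.9] [ 0.23   1.148 -0.383]
tool_pos: [0.6257, 0.0386, 0.0557]
contact_force: [-4.6, 1.1, -0.6]
[-4.6  1.1 -0.6] [ 0.31   1.146 -0.116]
tool_pos: [0.6256, 0.0386, 0.0557]
contact_force: [-4.9, 1.3, -0.2]
[-4.9  1.3 -0.2] [0.297 1.086 0.109]
```

```bash
for i in 1 2 3; do python3 -m inch '-1 -0.0005 0 0 0 0 0;-1 -0.0003 0 0 0 0 0;-1 0 0 0 0 0 0' | egrep 'pos'; python3 -c "
from h import *
s=get_state();print(s['contact_force'].round(1),s['moment'].round(3))"; done
```

```text
tool_pos: [0.6257, 0.0386, 0.0557]
[-7.2  2.   0.4] [0.407 1.38  0.039]
tool_pos: [0.6258, 0.0385, 0.0557]
[-8.1  1.5  2.2] [0.434 1.592 0.06 ]
tool_pos: [0.6258, 0.0385, 0.0557]
[-9.9  0.9  3.9] [0.535 2.063 0.067]
```

```bash
python3 -m inch '-1 -0.0004 0 -0.0005 0 0 0;-1 -0.0004 0 -0.0005 0 0 0;-1 0 0 0 0 0 0' | egrep 'pos';for i in 1 2 3; do python3 -m inch '-1 -0.0003 0 0 0 0 0;-1 0 0 0 0 0 0' | egrep 'pos'; python3 -c "
from h import *
s=get_state();print(s['contact_force'].round(1),s['moment'].round(3))"; done
```

```text
tool_pos: [0.6259, 0.0385, 0.0559]
tool_pos: [0.6259, 0.0385, 0.0559]
[-10.    1.7   0.3] [0.751 2.178 0.065]
tool_pos: [0.6259, 0.0385, 0.0559]
[-10.4   2.3   0.7] [0.794 2.294 0.03 ]
tool_pos: [0.6259, 0.0385, 0.0559]
[-11.4   1.4   1.9] [0.786 2.342 0.089]
```

```bash
python3 -m inch '-1 -0.0003 0 0 0 0 0;-1 -0.0002 0 0 0 0 0;-1 0 0 0 0 0 0' | egrep 'contact';for i in 1 2 3 4 5; do python3 -m inch '-1 0 0 0 0 0 0;-1 0 0 0 0 0 0;-1 0 0 0 0 0 0;-1 0 0 0 0 0 0' | egrep 'contact|clock';done; python3 -c "
from h import *
s=get_state();print(s['moment'].round(3),s['tool_pos'],qrot(s).round(4))
p,d=snapshot('side');cv2.imwrite('pics/s4.png',cv2.resize(p[150:310,220:450],None,fx=3.4,fy=3.4,interpolation=2)[:,:,::-1])
p,d=snapshot('top');P=cloud(d,camera_model('top'));blobs(P,d,.036,.05,(235,150,400,200))
p,d=snapshot('wrist');P=cloud(d,camera_model('wrist'));blobs(P,d,.0385,.045,minpix=150)
cv2.imwrite('pics/w4.png',p[:,:,::-1])"
```

```text
contact_force: [-12.2, 1.6, 3.1]
clock: 19.18
contact_force: [-12.9, 2.0, 2.6]
clock: 19.52
contact_force: [-12.5, 1.9, 3.0]
clock: 19.85
contact_force: [-11.3, 2.6, 2.1]
clock: 20.18
contact_force: [-12.3, 2.3, 3.2]
clock: 20.52
contact_force: [-12.8, 2.3, 3.0]
[0.893 2.568 0.038] [0.62597684 0.038509   0.05600821] [[-9.927e-01  1.202e-01 -1.040e-02]
 [ 1.202e-01  9.928e-01 -2.000e-04]
 [ 1.030e-02 -1.500e-03 -9.999e-01]]
px [381. 171.] n 62 z 37.7 [695.2 -98.1] [10.1 35.3] 80.0
px [318. 271.] n 417 z 41.9 [614.1  39.5] [ 2.8 39.2] 84.9
px [376. 408.] n 1283 z 42.4 [688.2  55.2] [21.  43.9] 83.7
px [258. 408.] n 1235 z 42.4 [682.9   6.1] [21.1 41.9] 81.7
```

View pics/w4.png

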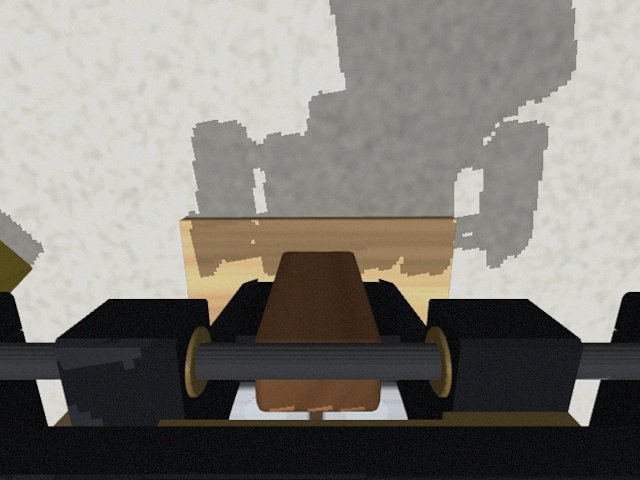

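The push held at a steady 12–13 N for over a second with a balanced moment. Next I'll draw back, unloading gently first.

```bash
python3 -m inch '-1 0.001 0 0 0 0 0;-1 0.001 0 0 0 0 0;-1 0.001 0 0 0 0 0;-1 0.001 0 0 0 0 0;-1 0.001 0 0 0 0 0;-1 0.002 0 0 0 0 0;-1 0.003 0 0 0 0 0;-1 0.005 0 0 0 0 0;-1 0.005 0 0 0 0 0;-1 0.01 0 0 0 0 0;-1 0.01 0 0 0 0 0;-1 0.01 0 0 0 0 0;-1 0.01 0 0 0 0 0;-1 0.01 0 0 0 0 0;-1 0.01 0 0 0 0 0;-1 0.005 0 0 0 0 0;-1 0 0 0 0 0 0;-1 0 0 0 0 0 0'; python3 -c "
from h import *
s=get_state();print(qrot(s).round(4),s['moment'])
p,d=snapshot('wrist');P=cloud(d,camera_model('wrist'));blobs(P,d,.004,.014)
p,d=snapshot('side');P=cloud(d,camera_model('side'));cv2.imwrite('pics/s5.png',cv2.resize(p[150:310,220:450],None,fx=3.4,fy=3.4,interpolation=2)[:,:,::-1])"
```

```text
clock: 22.17
tool_pos: [0.5475, 0.048, 0.0573]
eef_rot: [0.061, 0.998, 0.0, 0.001]
contact_force: [0.7, 1.0, -2.5]
opening: 0.451
finger_force: 55.0
[[-9.925e-01  1.221e-01  1.400e-03]
 [ 1.221e-01  9.925e-01  2.000e-04]
 [-1.400e-03  4.000e-04 -1.000e+00]] [ 0.00097136 -0.01622645  0.00877042]
px [638.  40.] n 71 z 5.0 [450.3 215.7] [ 2.4 13.3] 9.6
px [ 68. 127.] n 952 z 9.3 [447.4 -73.2] [24.3 51.5] 29.4
px [318. 253.] n 17320 z 10.3 [550.3  47.4] [ 64.3 150. ] 82.9
px [ 46. 386.] n 230 z 9.8 [ 603. -130.] [ 3.6 11.6] 28.8
```

View pics/s5.png

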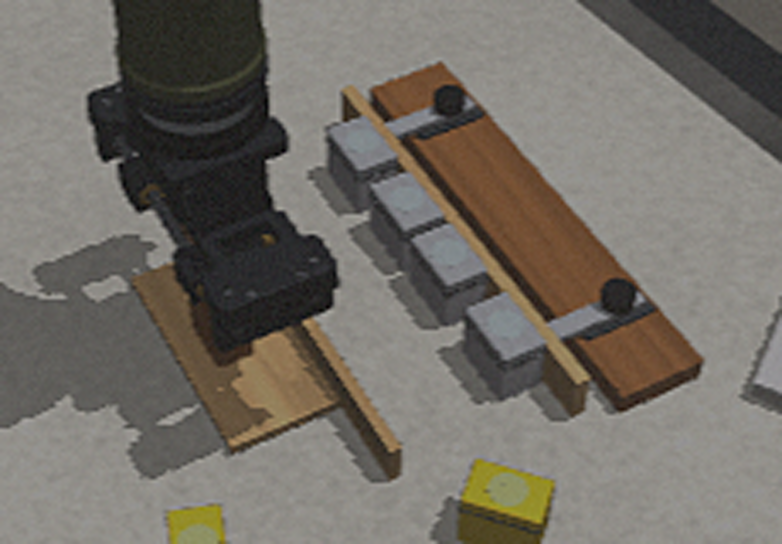

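Side crop: all four tins stand along the strip at (365,150), (405,205), (450,255) and (510,330), and the ruler is well clear. Before releasing, I'll check flatness from the depth data.

```bash
python3 -c "
from h import *
X=np.array([.9937,-.1124]);Y=np.array([.1124,.9937]);O=np.array([.6973,.0282])
for cam,bx in(('side',(270,150,410,300)),('top',(235,150,400,215))):
    p,d=snapshot(cam);P=cloud(d,camera_model(cam));m=(P[...,2]>.0395)&(P[...,2]<.046)&(d>0)
    mm=np.zeros_like(m);mm[bx[1]:bx[3],bx[0]:bx[2]]=1;m=(m&mm).astype(np.uint8)
    n,L,st,ce=cv2.connectedComponentsWithStats(m,connectivity=4)
    for i in range(1,n):
        if st[i,4]<60: continue
        q=P[L==i][:,:2]-O;x=q@X*1000;y=q@Y*1000
        print(cam,ce[i].round(),st[i,4],'x',np.percentile(x,[1,99]).round(1),'y',np.percentile(y,[1,99]).round(1),rect(P[L==i][:,:2]))
"
```

```text
side [326. 192.] 162 x [-21.5   7.7] y [ 62.5 107.2] (array([699.8, 113.1]), array([29.7, 46.9]), np.float32(82.6))
side [339. 209.] 190 x [-20.9   6.9] y [ 1.8 46.9] (array([692.9,  53.6]), array([29.7, 46.8]), np.float32(81.6))
side [351. 225.] 208 x [-21.8   7.1] y [-50.4  -5.5] (array([686.3,   1.3]), array([30. , 46.2]), np.float32(86.1))
side [368. 246.] 245 x [-22.    7.6] y [-115.5  -70.3] (array([680. , -63.8]), array([30.7, 47.5]), np.float32(80.2))
side [368. 293.] 276 x [-89.9 -45.7] y [-209.7 -169.4] (array([ 608.1, -155.2]), array([30.5, 45.5]), np.float32(123.8))
top [271. 166.] 329 x [-22.6   7.7] y [ 64.2 108.8] (array([699.8, 115. ]), array([31.5, 45.4]), np.float32(83.7))
top [302. 169.] 298 x [-22.3   7.7] y [ 4.2 49.3] (array([693.6,  55.5]), array([32.1, 45.8]), np.float32(82.2))
top [327. 173.] 330 x [-22.7   6.9] y [-47.5  -3.4] (array([687.7,   3.6]), array([32.7, 45.2]), np.float32(83.2))
top [361. 178.] 335 x [-22.9   6.9] y [-113.3  -68.5] (array([680. , -61.3]), array([32.5, 45.6]), np.float32(84.3))
```

All four are flush: their fronts lie at the strip face, at 7 mm, and their backs at −22.5 mm. Now I'll set the ruler down.

```bash
for i in 1 2 3; do python3 -m inch '-1 0 0 0.0008 0 0 0;-1 0 0 0 0 0 0;-1 0 0 0 0 0 0' | egrep 'pos|contact'; done
```

```text
tool_pos: [0.547, 0.0479, 0.0561]
contact_force: [0.2, 0.6, -2.6]
tool_pos: [0.5468, 0.0479, 0.0553]
contact_force: [0.6, -0.1, -2.8]
tool_pos: [0.5468, 0.0479, 0.0553]
contact_force: [-2.7, 0.8, 6.6]
```

```bash
python3 -m inch '-1 0 0 -0.0005 0 0 0;-1 0 0 0 0 0 0'|egrep 'contact|pos'; python3 -m inch '0.3 0 0 0 0 0 0;0.5 0 0 0 0 0 0;0.7 0 0 0 0 0 0;1 0 0 0 0 0 0;1 0 0 0 0 0 0;1 0 0 0 0 0 0;1 0 0 0 0 0 0'; python3 -m inch '1 0 0 -0.008 0 0 0;1 0 0 -0.015 0 0 0;1 0 0 -0.02 0 0 0;1 0 0 -0.02 0 0 0;1 0 0 -0.02 0 0 0;1 0 0 -0.03 0 0 0;1 0 0 -0.04 0 0 0;1 0 0 -0.04 0 0 0;1 0 0 0 0 0 0;1 0 0 0 0 0 0'; python3 -c "
from h import *
p,d=snapshot('side');cv2.imwrite('pics/s6.png',p[:,:,::-1])
p,d=snapshot('wrist');P=cloud(d,camera_model('wrist'));blobs(P,d,.085,.11);blobs(P,d,.026,.034)
p,d=snapshot('top');P=cloud(d,camera_model('top'));blobs(P,d,.038,.046,(235,150,440,310));blobs(P,d,.025,.04,(100,280,225,325));blobs(P,d,.02,.07,(460,140,510,180));blobs(P,d,.02,.07,(145,150,185,190))"
```

```text
tool_pos: [0.5469, 0.048, 0.0553]
contact_force: [-0.3, 0.5, 3.5]
clock: 23.87
tool_pos: [0.5469, 0.048, 0.0551]
eef_rot: [0.061, 0.998, 0.0, 0.0]
contact_force: [0.2, 0.1, -0.8]
opening: 0.958
finger_force: 0.0
clock: 24.7
tool_pos: [0.5482, 0.0481, 0.2509]
eef_rot: [0.061, 0.998, 0.001, 0.003]
contact_force: [-0.8, 0.3, -1.2]
opening: 1.002
finger_force: 0.0
px [318. 225.] n 1485 z 98.9 [546.3  47.4] [26. 40.] 83.1
px [557.  57.] n 7687 z 31.5 [430.1 287.9] [ 50.2 146.5] 90.4
px [193. 138.] n 84 z 30.4 [460.5 -64.8] [ 2.2 29.4] 157.3
px [127. 195.] n 179 z 30.7 [ 513.3 -146.3] [25.  51.9] 157.9
px [317. 199.] n 40 z 30.8 [533.7  48.3] [ 1.3 37. ] 84.2
px [320. 253.] n 1912 z 28.9 [591.9  42.1] [  8.7 269.2] 83.3
px [157. 274.] n 127 z 30.3 [ 593.9 -135.6] [ 3.9 29.8] 34.6
px [340. 323.] n 145 z 30.3 [677.7  56.7] [ 2.6 45.4] 84.2
px [390. 324.] n 160 z 30.1 [686.6 111.3] [21.1 51.5] 110.2
px [241. 325.] n 157 z 30.5 [668.2 -53.1] [21.  48.3] 52.9
px [294. 323.] n 140 z 30.1 [671.7   5. ] [ 2.3 45.3] 82.2
px [235. 384.] n 96 z 29.5 [744.  -76.3] [11.  20.5] 68.4
px [398. 383.] n 80 z 29.8 [767.2 117.3] [10.4 20.5] 98.1
px [328. 173.] n 352 z 42.0 [688.7   3.5] [34.3 45.8] 83.3
px [361. 178.] n 370 z 41.9 [680.8 -61.3] [33.9 46.1] 83.7
px [408. 216.] n 366 z 41.8 [ 607.2 -153.4] [29.7 46.2] 125.4
px [411. 267.] n 386 z 41.8 [ 510.  -158.8] [30.  45.8] 123.0
px [164. 302.] n 2343 z 31.7 [430.3 315.8] [ 50.  201.2] 90.5
px [486. 160.] n 432 z 53.8 [ 719.5 -301.4] [36.3 37.7] 77.8
px [162. 167.] n 305 z 37.9 [693.  331.3] [38.2 38.3] 151.8
```

View pics/s6.png

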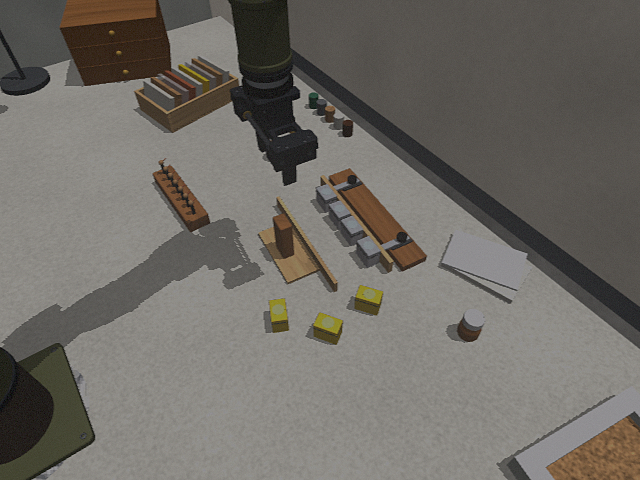

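The ruler stands upright at (285,240), clear of the row. The tins are flush and the flyblock, jar, spool and yellow tins haven't moved, so I'm handing in.

```bash
python3 -c "
from plant import r
print(r.finish_job())"
```

```text
the job is handed in; nothing more can be done
None
```

Job handed in at about 25 s on the robot's clock: the four tins are flush against the strip after a push held at about 12–13 N (wrist reading) for over a second, the straightedge stands upright clear of the row, and the flyblock, jar and spool are where they were.

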